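Load the keyed tube block into the click-stop carousel

TASK

Lift the white cover off the carousel's pocket and lay it flat, knob up, in the empty blue bin. Without turning the carousel, take the six-sided aluminium tube block (the one with a rib down one side), set it upright in the pocket with its rib in the slot and shuffle it until it has dropped fully home, not dropping it from a height. Then turn the carousel by its upright steel post exactly three clicks (a quarter turn) counter-clockwise seen from above, so that the block stands at the reader head, and let go; leave the other blocks and the things on the counter where they are.

Things in the scene. Friction and masses are not known exactly. Their poses are not given: they have to be found in the camera images.
- carousel: fixed white round base (240 dia, 40 high) of the carousel, with a white reader head (50 x 80, 150 high) on its +x side, 135 to 185 from the centre. Origin: underside centre, on the turning axis. Its yaw varies. On it turns a grey deck, 220 dia, top 60 above the counter, with dark ticks every 30 deg
- turntable (a joint): angle of the deck relative to the base, rad, starts at 0, grows counter-clockwise seen from above. It clicks every 30 deg (0.524 rad, 12 stops a turn): between stops about 0.6 N m must be overcome (7 N at the post); released, it snaps to the nearest stop. Three clicks = 1.571
- pocket (a point): nominal centre of the pocket's floor, on the deck, 60 above the counter, 60 from the axis on the deck's -y side. Axes turn with the deck, parallel to the carousel's at joint 0. Six-sided collar 30 high, 7 thick, inside 74 across flats, two flats facing +-y, 18 wide slot for the rib in the outer (-y) wall: play 2. The collar is fixed up to 4.5 off this point to +-x: feel for it. Block home: axes as these
- handle (a point): point on the upright steel post (18 dia, 60 high above the deck) that turns the deck, 40 above the deck's top and 20 below the post's top; 85 from the deck axis, opposite the pocket. Axes turn with the deck
- cover_mid (a point): white plastic cover lying over the pocket's collar at the start: disc 110 dia, 8 thick, round boss below (60 dia, 10 high) that hangs in the pocket, knob on top 20 dia, 45 high. 63 high in all; this point is on its axis at mid height (31.5 above the underside of the boss): the disc top is 13.5 below this point, the knob top 31.5 above it. 80 g, z up
- hexblock_mid (a point): the block to load: plain aluminium, six-sided, 70 across flats, 50 high, two flats facing its +-y; a rib 14 wide, full height, stands 8 out of its -y flat. On top a lifting fin 50 long (along x), 14 thick (y), 55 high: 105 in all. Point on its axis, 52.5 above the underside; the fin's middle is 25 above it. About 450 g; starts upright
- bin: empty open blue bin, fixed, outside 180 (x) x 150 (y) x 50 high, walls and floor about 4 thick. Origin: underside centre
- roundblock_mid (a point): bystander: round aluminium block, 72 dia, 50 high, same fin, 105 in all; point at mid height
- squareblock_mid (a point): bystander: square aluminium block, 66 x 66 x 50, same fin, 105 in all; point at mid height
- bottle: bystander: white bottle 56 dia, 140 high; origin underside
- jar: bystander: white jar 64 dia, 80 high; origin underside
- carton: bystander: carton 60 x 120 x 70 high; origin underside
- tape: bystander: roll of tape 90 dia, 25 high; origin underside
- mug: bystander: white cup 76 dia, 85 high; origin underside
There are look-alikes about, which are no part of the job. Leave any purple look-alike of the part that bears cover_mid alone.

How it is judged:
By the outcome, as a careful person would: the job done as asked, in the order asked, and still so for the second after the job is handed in, with the robot touching nothing.
It also fails if it takes over 67 s, if anything falls off the work surface, if the arm or the gripper's body presses on something with over 40 N, if the wrist force passes 120 N, or if a joint passes its speed limit or range.

ROBOT

A 6-joint arm with a two-finger parallel gripper is mounted at the origin on the work surface. World frame = base frame: x ahead of the robot, y to its left, z up, the work surface at z = 0. Lengths are in m, angles in rad, forces in N, time in s.
With the tool pointing down it reaches from about 0.35 to 0.85 m from the base axis. Payload 8.1 kg.
Tool frame: the origin (TCP) lies at the very end of the fingers, on their centre line; the grasp point (between the pads) lies 19 mm behind it (robot.pinch_z is the z of the grasp point in the tool frame, in m); z points along the fingers, y is the direction in which the jaws open and shut (so a half turn about z gives the same grasp; the last joint's range is limited). The gripper opens to 93 mm and grips with 3 to 60 N. Pads are 15 mm wide; open, the fingers measure 128 mm over their backs; the gripper's body (75 mm by 188 mm) begins 65 mm behind the grasp point.
Start: joints at [1.144, 0.13, 1.488, -0, 1.523, -0.085], TCP at [0.201, 0.565, 0.219] pointing down, gripper open.
Joint ranges: [-2.96, 2.96], [-0.89, 2.26], [0.02, 2.5], [-1.34, 4.48], [0, 2.73], [-2.66, 2.66]. Speed limits (rad/s): [2.39, 2.39, 2.79, 3.14, 3.14, 3.14].

INTERFACE

Orientations are given as a rotation vector (axis times angle).
In Python, from plant import robot gives the robot as it stands.
- The arm moves only by the tool drive_tool, never from a script. Its argument "steps" is a list of rows, each an object of numbers: "jaw": the opening, from 0 (shut) to 1 (fully open); "tx", "ty", "tz": the shift along the tool's x, y, z scaled (see below); "turn": the turn about the tool's z scaled (see below). A call has 1 to 12 rows; each row is the pose to reach, as a shift and turn from the pose commanded when the call began, along the tool's axes at that moment, turning the shorter way round; what a row does not reach only later rows make up. The controller multiplies each number of a shift by 0.3 m and each number of a turn by 180 degrees. A row lasts 1/10 s, in which the tool goes at most 50 mm and 8.59 degrees, less where a joint would pass 70% of its speed; a pose out of reach is approached as far as the arm can. A call with a number of a shift or a turn outside -1 to 1 is refused whole. A call with a gripper value outside its range is refused whole. The fingers move at their own pace and stop on an object; "force" is the grip in N (left out, the last holds). Time passes only in rows, so rows that repeat a pose let the fingers close. It gives the time, the measured TCP pose, the force and the opening at its end, in the units of the state.
- robot.read_state(): the state, without advancing time (a new reading comes with each control period).
- robot.read_camera(name): name is "scene" or "top"; returns (picture, depth): 480x640x3 uint8, blue, green, red; 480x640 float32, m along the optical axis (not along the pixel's ray), 0 where there is no reading.
- robot.get_calibration(name): a dict with "fx", "fy", "cx", "cy" (pixels), "eye" and "attitude" of the camera in the world. Camera axes: x right, y down, z forward; pixel columns grow to the right and rows downward; lengths in m; the calibration is good to about 2 mm. A picture is of the moment at which its call begins. get_calibration takes no time and is no camera call.
- robot.close_job(): hands the job in, once; it reports no verdict.
The state is a dict: "t": time; "q": joint angles; "dq": joint speeds; "joint_torque": joint torques, N m; "tool_pos": TCP position; "orientation": TCP orientation; "force": force on the tool from outside, world axes, zero at the start; "wrist_torque": the same for the moment, N m; "opening": finger opening in m.
Only numpy, scipy, OpenCV 4.12 (cv2) and the standard library are available. Lean on these libraries where they do the work, as an engineer would, in place of code of your own. Each camera call takes 0.05 s, during which the arm holds its last target.

## Working session

There is one attempt and no reset: what is moved stays moved. The work goes in short steps, Python scripts to look and compute and a tool call to move; the robot and the scene stay as the last step left them, time stands still between calls to the robot, and variables do not carry over. Pictures are saved under pics/ and viewed, and the job is handed in when it is done.

Besides the shell and the picture viewer there is one more tool, called after "Call:" as name([rows], argument=value, ...), one row to a line, values as JSON. drive_tool: Moves the arm, as the interface text tells. Its arguments: {"type":"object","properties":{"steps":{"type":"array"},"force":{"type":"number"}},"required":["steps"]}

```bash
ls; mkdir -p pics; python3 - <<'E'
from plant import robot
import cv2,numpy as np
s=robot.read_state();print(s)
print(robot.pinch_z)
for n in ("scene","top"):
    p,d=robot.read_camera(n);cv2.imwrite(f"pics/{n}0.png",p);np.savez(f"{n}0.npz",p=p,d=d)
    print(n,robot.get_calibration(n))
E
```

```text
pics
{'t': 0.0, 'q': array([ 1.14361610e+00,  1.31158502e-01,  1.48926109e+00, -1.84155610e-05,
        1.52299395e+00, -8.53977176e-02]), 'dq': array([-0.00282389, -0.00124931, -0.00092435,  0.00030295,  0.00049136,
        0.00040801]), 'joint_torque': array([ 2.43518080e-04, -5.59832203e+01, -4.91770363e+01,  7.70290266e-02,
        3.50623915e-02, -1.58182311e-04]), 'tool_pos': array([0.20085068, 0.56478733, 0.21759903]), 'orientation': array([-5.34184340e-01, -3.09539264e+00,  2.77375430e-03]), 'force': array([ 0.34445755, -0.28314005,  0.09814089]), 'wrist_torque': array([ 0.01861418, -0.04206334, -0.00796984]), 'opening': 0.09300500443613789}
-0.0188
scene {'fx': 489.62218782222584, 'fy': 489.62218782222584, 'cx': 328.5138108892771, 'cy': 232.29570851060927, 'eye': array([1.16483566, 0.15075254, 0.95772934]), 'attitude': array([-1.63487301, -2.08816308,  0.69201541])}
top {'fx': 527.4760993318013, 'fy': 527.4760993318013, 'cx': 323.00022452187125, 'cy': 240.29995573906635, 'eye': array([0.27733144, 0.00175172, 1.47983761]), 'attitude': array([-2.22288225,  1.98342463, -0.21207293])}
```

View pics/scene0.png

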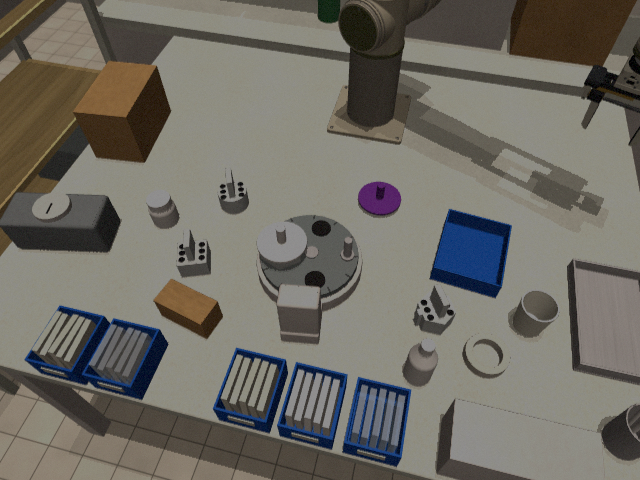

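View pics/top0.png

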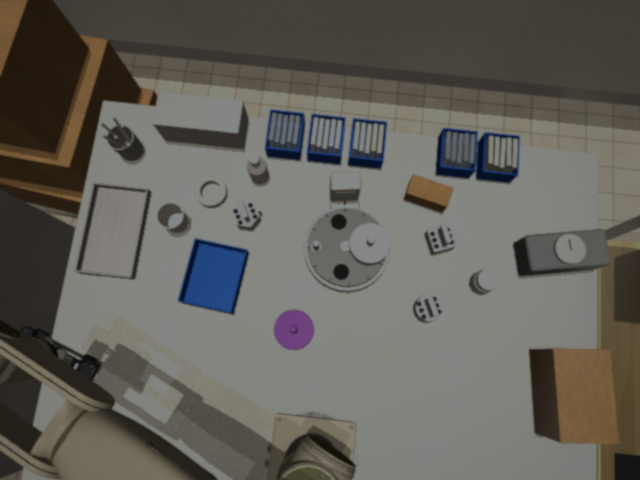

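Scene (scene / top pixels): white cover at (282,240) / (370,242), purple look-alike cover at (379,198) / (294,329), which stays. There are three finned blocks: one at (435,312) / (248,215) that looks six-sided, a round one at (232,190) / (428,308), a square one at (193,255) / (440,239). The empty blue bin is at (472,252) / (214,276). The other blue bins hold slides. The post is at (348,248) / (316,246). I'll check the choice in crops.

```bash
cat > h.py <<'E'
import numpy as np,cv2
from scipy.spatial.transform import Rotation as R
from plant import robot
def cal(n):
    c=robot.get_calibration(n);return c,R.from_rotvec(c['attitude']).as_matrix()
def ray(n,u,v,z):
    c,M=cal(n);u=np.atleast_1d(u).astype(float);v=np.atleast_1d(v).astype(float)
    d=np.stack([(u-c['cx'])/c['fx'],(v-c['cy'])/c['fy'],np.ones_like(u)],-1)@M.T
    return c['eye']+d*((z-c['eye'][2])/d[:,2])[:,None]
def cloud(n,d):
    c,M=cal(n);v,u=np.mgrid[:480,:640]
    P=np.stack([(u-c['cx'])/c['fx']*d,(v-c['cy'])/c['fy']*d,d],-1)@M.T+c['eye']
    P[d==0]=np.nan;return P
def proj(n,P):
    c,M=cal(n);q=(np.atleast_2d(P)-c['eye'])@M
    return np.stack([q[:,0]/q[:,2]*c['fx']+c['cx'],q[:,1]/q[:,2]*c['fy']+c['cy']],-1)
E
python3 - <<'E'
from h import *
S=np.load('scene0.npz');T=np.load('top0.npz')
def crop(p,u,v,r,k):
    return cv2.resize(p[v-r:v+r,u-r:u+r],None,fx=k,fy=k,interpolation=cv2.INTER_CUBIC)
a=np.hstack([crop(S['p'],435,308,32,6),crop(T['p'],248,213,32,6)])
b=np.hstack([crop(S['p'],308,258,64,3),crop(T['p'],348,240,64,3)])
cv2.imwrite('pics/crop0.png',cv2.convertScaleAbs(np.vstack([a,b]),alpha=1.3))
for n,Z in(('scene',S),('top',T)):
    P=cloud(n,Z['d'])
    pts={'scene':[(282,240),(281,228),(310,252),(348,240),(435,290),(472,255),(400,240)],'top':[(370,242),(371,238),(346,246),(316,244),(248,215),(214,276),(300,290)]}[n]
    for u,v in pts: print(n,u,v,P[v,u].round(4))
E
```

```text
scene 282 240 [ 0.5885 -0.0853  0.1131]
scene 281 228 [ 0.5786 -0.0885  0.1417]
scene 310 252 [ 0.5701 -0.0296  0.062 ]
scene 348 240 [0.5576 0.0519 0.1178]
scene 435 290 [0.6225 0.2473 0.0974]
scene 472 255 [0.4458 0.3327 0.0025]
scene 400 240 [4.419e-01 1.604e-01 2.000e-04]
top 370 242 [ 0.57   -0.0907  0.1447]
top 371 238 [ 0.5831 -0.093   0.135 ]
top 346 246 [ 0.5697 -0.0322  0.0611]
top 316 244 [0.5528 0.0481 0.1254]
top 248 215 [0.6148 0.2395 0.1069]
top 214 276 [0.4529 0.3264 0.0074]
top 300 290 [ 0.4424  0.0819 -0.0033]
```

View pics/crop0.png

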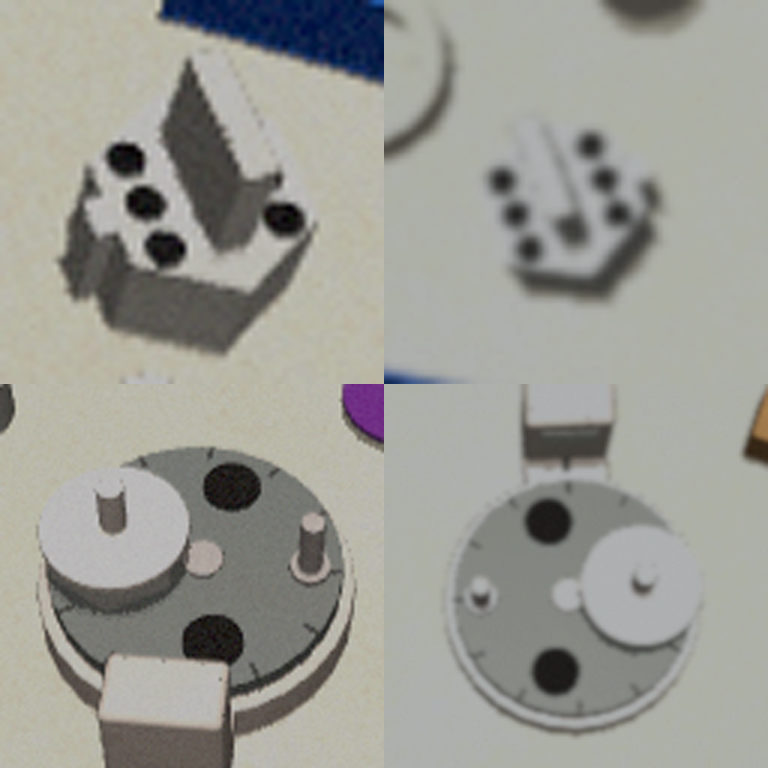

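The crop confirms it: the six-sided block has a rib on its -y side (scene crop left, top crop right). On the carousel are the white cover with its knob, the post opposite and the reader head at the bottom. Measuring now.

```bash
python3 - <<'E'
from h import *
S=np.load('scene0.npz');T=np.load('top0.npz')
def sel(P,x,y,z): 
    return (abs(P[...,0]-x[0])<x[1])&(abs(P[...,1]-y[0])<y[1])&(P[...,2]>z[0])&(P[...,2]<z[1])
for n,Z in(('scene',S),('top',T)):
    P=cloud(n,Z['d']); print(n)
    # white hub circle at deck centre via colour
    hsv=cv2.cvtColor(Z['p'],cv2.COLOR_BGR2HSV)
    def rep(name,m,z):
        v,u=np.nonzero(m)
        if len(u)<5: print(name,len(u));return
        Q=P[m]; c=ray(n,u.mean(),v.mean(),z)[0]
        print(name,len(u),'cloud mean',Q.mean(0).round(4),'median z',np.median(Q[:,2]).round(4),'ray',c[:2].round(4))
    rep('post',sel(P,(.555,.03),(.05,.03),(.112,.13)),.12)
    rep('knob top',sel(P,(.573,.03),(-.09,.03),(.140,.16)),.143)
    rep('disc',sel(P,(.573,.08),(-.09,.08),(.088,.107)),.098)
    rep('readertop',sel(P,(.72,.08),(-.02,.09),(.14,.165)),.15)
    rep('fin',sel(P,(.615,.06),(.24,.06),(.095,.115)),.105)
    m=sel(P,(.615,.07),(.24,.07),(.042,.058));rep('blocktop',m,.05)
    # fin rectangle: minAreaRect in world
    m=sel(P,(.615,.06),(.24,.06),(.095,.115));v,u=np.nonzero(m)
    W=ray(n,u,v,.105)[:,:2];r=cv2.minAreaRect((W*1000).astype(np.float32));print('finrect',r)
    # bin blue
    b=cv2.inRange(hsv,(105,120,40),(125,255,255))>0
    b&=sel(P,(.46,.14),(.33,.14),(-.02,.07));v,u=np.nonzero(b)
    rim=b&(P[...,2]>.042);v,u=np.nonzero(rim);W=ray(n,u,v,.05)[:,:2]
    print('binrim',len(u),cv2.minAreaRect((W*1000).astype(np.float32)))
    # dark holes
    k=(Z['p'].max(-1)<40)&sel(P,(.57,.12),(-.03,.12),(.045,.075))
    nn,l,st,ce=cv2.connectedComponentsWithStats(k.astype(np.uint8))
    for i in range(1,nn):
        if st[i,4]>60: print('hole',st[i,4],ray(n,*ce[i],.06)[0].round(4))
    # deck edge circle
E
```

```text
scene
post 56 cloud mean [0.5591 0.0523 0.1176] median z 0.1181 ray [0.5608 0.0526]
knob top 47 cloud mean [ 0.5804 -0.0901  0.1419] median z 0.1417 ray [ 0.5812 -0.0898]
disc 1529 cloud mean [ 0.5851 -0.0884  0.0966] median z 0.0967 ray [ 0.5864 -0.0879]
readertop 1005 cloud mean [ 0.7318 -0.007   0.1479] median z 0.1483 ray [ 0.733  -0.0066]
fin 192 cloud mean [0.6358 0.2602 0.1024] median z 0.1031 ray [0.6375 0.2599]
blocktop 645 cloud mean [0.6432 0.2559 0.0489] median z 0.0489 ray [0.644  0.2558]
finrect ((637.1033325195312, 259.0361022949219), (52.13657760620117, 17.07494354248047), 30.193540573120117)
binrim 615 ((456.5634460449219, 324.5375671386719), (149.48147583007812, 185.67945861816406), 84.2220458984375)
hole 221 [ 0.4974 -0.0235  0.06  ]
hole 252 [ 0.6332 -0.0023  0.06  ]
top
post 39 cloud mean [0.5559 0.0482 0.1197] median z 0.1191 ray [0.5559 0.0482]
knob top 37 cloud mean [ 0.5781 -0.0939  0.1437] median z 0.1429 ray [ 0.5782 -0.0939]
disc 1233 cloud mean [ 0.5773 -0.0936  0.0981] median z 0.0982 ray [ 0.5772 -0.0936]
readertop 548 cloud mean [ 0.7255 -0.0113  0.1494] median z 0.1496 ray [ 0.7253 -0.0113]
fin 98 cloud mean [0.6304 0.2562 0.1046] median z 0.1047 ray [0.6303 0.2561]
blocktop 439 cloud mean [0.6293 0.2538 0.0502] median z 0.0504 ray [0.6293 0.2539]
finrect ((630.160400390625, 256.1123046875), (52.185054779052734, 13.956925392150879), 29.235523223876953)
binrim 340 ((449.65386962890625, 320.1111145019531), (150.63746643066406, 177.21644592285156), 84.28862762451172)
hole 151 [ 0.6368 -0.0039  0.06  ]
hole 157 [ 0.4981 -0.0252  0.06  ]
```

```bash
python3 - <<'E'
from h import *
from scipy.optimize import least_squares
def circ(W):
    f=lambda p:np.hypot(W[:,0]-p[0],W[:,1]-p[1])-p[2]
    r=least_squares(f,[*W.mean(0),.05],loss='soft_l1',f_scale=.001);return r.x.round(4),np.abs(r.fun).mean().round(4)
for n in('scene','top'):
    Z=np.load(n+'0.npz');p=Z['p'];P=cloud(n,Z['d']);g=cv2.cvtColor(p,cv2.COLOR_BGR2GRAY).astype(float)
    def edge(c,r,z,dark_in,w=.012,rng=None):
        # sub-sampled radial step on plane z
        out=[]
        gs=cv2.GaussianBlur(g.astype(np.float32),(0,0),.7)
        for a in np.deg2rad(np.arange(0,360,4)):
            if rng and not rng(np.rad2deg(a)): continue
            rr=np.arange(r-w,r+w,.0005);q=np.array([[c[0]+x*np.cos(a),c[1]+x*np.sin(a),z] for x in rr])
            uv=proj(n,q).astype(np.float32);s=cv2.remap(gs,uv[:,0][None],uv[:,1][None],cv2.INTER_LINEAR)[0]
            d=np.gradient(s)*(1 if dark_in else -1);i=d.argmax()
            if d[i]>1.2: out.append(q[i,:2])
        return np.array(out)
    c=(.5685,-.032)
    for rep in range(2):
        E=edge(c,.11,.06,True);x,e=circ(E);c=x[:2]
    print(n,'deck',x,e,len(E))
    E=edge((.576,-.091) if n=='top' else (.579,-.089),.055,.0985,False);print(' cover disc',circ(E),len(E))
    # hub
    E=edge(c,.014,.061,False,.008);print(' hub',circ(E),len(E))
    k=(p.max(-1)<40)&(abs(P[...,0]-.57)<.12)&(abs(P[...,1]+.03)<.12)
    nn,l,st,ce=cv2.connectedComponentsWithStats(k.astype(np.uint8))
    for i in range(1,nn):
        if st[i,4]>60:
            h=ray(n,*ce[i],.06)[0,:2];print(' hole',h.round(4),'r',np.hypot(*(h-c)).round(4),'ang',np.rad2deg(np.arctan2(*(h-c)[::-1])).round(2))
    # reader top
    m=(abs(P[...,0]-.73)<.06)&(abs(P[...,1]+.01)<.08)&(P[...,2]>.143);v,u=np.nonzero(m)
    print(' reader',cv2.minAreaRect((ray(n,u,v,.15)[:,:2]*1000).astype(np.float32)))
    # post, knob top tight
    for nm,cc,z in(('post',(.558,.05),.12),('knob',(.579,-.092),.143)):
        E=edge(cc,.009 if nm=='post' else .01,z,False,.007);print(' ',nm,circ(E),len(E))
E
```

```text
scene deck [ 0.5751 -0.0312  0.1114] 0.0024 69
 cover disc (array([ 0.5806, -0.0897,  0.0543]), np.float64(0.0007)) 67
 hub (array([ 0.5684, -0.0267,  0.0138]), np.float64(0.0011)) 89
 hole [ 0.4974 -0.0235] r 0.0781 ang 174.34
 hole [ 0.6332 -0.0023] r 0.0649 ang 26.44
 reader ((732.0438232421875, -6.812778472900391), (50.73408126831055, 78.92726135253906), 8.423337936401367)
  post (array([0.5586, 0.052 , 0.0081]), np.float64(0.0004)) 90
  knob (array([ 0.5808, -0.0898,  0.0084]), np.float64(0.0004)) 42
top deck [ 0.5682 -0.0343  0.1102] 0.0014 77
 cover disc (array([ 0.5788, -0.0925,  0.0542]), np.float64(0.0006)) 62
 hub (array([ 0.5706, -0.0289,  0.0142]), np.float64(0.0008)) 68
 hole [ 0.6368 -0.0039] r 0.075 ang 23.87
 hole [ 0.4981 -0.0252] r 0.0707 ang 172.61
 reader ((724.933837890625, -11.064910888671875), (51.833091735839844, 79.53480529785156), 9.862730979919434)
  post (array([0.5572, 0.0495, 0.0071]), np.float64(0.0009)) 88
  knob (array([ 0.575 , -0.0914,  0.0057]), np.float64(0.0004)) 35
```

Combining both views: carousel axis is about (0.571, -0.033), yaw about 8.8°. That agrees with post-to-axis 85, reader-to-axis 159 and the reader's angle. Cover is at (0.580, -0.091), block at about (0.632, 0.257) with yaw about 29.5°, bin at about (0.452, 0.322). First I go above the knob.

```bash
cat >> h.py <<'E'
def st():
    s=robot.read_state();M=R.from_rotvec(s['orientation']).as_matrix()
    return s,M,np.rad2deg(np.arctan2(M[1,1],M[0,1]))
def go(p,jaw=None):
    s,M,a=st();d=M.T@(np.array(p)-s['tool_pos'])/.3
    t=0 if jaw is None else -(((jaw-a+180)%360)-180)/180
    print('t',round(s['t'],2),'pos',s['tool_pos'].round(4),'jaw',a.round(2),'F',s['force'].round(1),'op',round(s['opening'],4),'-> tx ty tz',d.round(4),'turn',round(t,4))
E
python3 -c "
from h import *
go((.58,-.091,.25),98.8)"
```

```text
t 0.1 pos [0.2009 0.5648 0.2177] jaw 70.41 F [-0.2 -0.5 -0.5] op 0.0931 -> tx ty tz [-1.9234 -1.6362 -0.1053] turn -0.1577
```

Call:
drive_tool([
  {"tx": -0.96,"ty": -0.82,"tz": -0.1,"turn": -0.158,"jaw": 0.7},
  {"tx": -0.96,"ty": -0.82,"tz": -0.1,"turn": -0.158,"jaw": 0.7},
  {"tx": -0.96,"ty": -0.82,"tz": -0.1,"turn": -0.158,"jaw": 0.7},
  {"tx": -0.96,"ty": -0.82,"tz": -0.1,"turn": -0.158,"jaw": 0.7},
  {"tx": -0.96,"ty": -0.82,"tz": -0.1,"turn": -0.158,"jaw": 0.7},
  {"tx": -0.96,"ty": -0.82,"tz": -0.1,"turn": -0.158,"jaw": 0.7},
  {"tx": -0.96,"ty": -0.82,"tz": -0.1,"turn": -0.158,"jaw": 0.7},
  {"tx": -0.96,"ty": -0.82,"tz": -0.1,"turn": -0.158,"jaw": 0.7},
  {"tx": -0.96,"ty": -0.82,"tz": -0.1,"turn": -0.158,"jaw": 0.7},
])

```text
t: 1.0
tool_pos: [0.3918, 0.2336, 0.2488]
orientation: [-0.235, 3.132, -0.002]
force: [-0.7, -0.5, -0.2]
opening: 0.0652
```

```bash
python3 -c "
from h import *
go((.58,-.091,.25),98.8)"
```

```text
t 1.0 pos [0.3918 0.2336 0.2488] jaw 98.57 F [-0.7 -0.5 -0.2] op 0.0652 -> tx ty tz [-0.4591 -1.1633 -0.0021] turn -0.0013
```

Call:
drive_tool([
  {"tx": -0.4,"ty": -1.0},
  {"tx": -0.4,"ty": -1.0},
  {"tx": -0.4,"ty": -1.0},
  {"tx": -0.4,"ty": -1.0},
  {"tx": -0.4,"ty": -1.0},
  {"tx": -0.4,"ty": -1.0},
  {"tx": -0.4,"ty": -1.0},
  {"tx": -0.4,"ty": -1.0},
])

```text
schema error: expected keys jaw, tx, ty, tz, turn
```

```bash
python3 -c "
from h import *
go((.58,-.091,.16),98.8)"
```

```text
t 1.0 pos [0.3918 0.2336 0.2488] jaw 98.57 F [-0.7 -0.5 -0.2] op 0.0652 -> tx ty tz [-0.4589 -1.163   0.2979] turn -0.0013
```

Call:
drive_tool([
  {"tx": -0.4,"ty": -1.0,"tz": 0,"turn": 0,"jaw": 0.6},
  {"tx": -0.4,"ty": -1.0,"tz": 0,"turn": 0,"jaw": 0.6},
  {"tx": -0.4,"ty": -1.0,"tz": 0,"turn": 0,"jaw": 0.6},
  {"tx": -0.4,"ty": -1.0,"tz": 0,"turn": 0,"jaw": 0.6},
  {"tx": -0.4,"ty": -1.0,"tz": 0,"turn": 0,"jaw": 0.6},
  {"tx": -0.4,"ty": -1.0,"tz": 0,"turn": 0,"jaw": 0.6},
  {"tx": -0.4,"ty": -1.0,"tz": 0,"turn": 0,"jaw": 0.6},
  {"tx": -0.4,"ty": -1.0,"tz": 0,"turn": 0,"jaw": 0.6},
])

```text
t: 1.8
tool_pos: [0.5554, -0.0429, 0.2474]
orientation: [0.238, -3.131, -0.0]
force: [0.5, 1.2, -1.4]
opening: 0.0557
```

```bash
python3 -c "
from h import *
go((.58,-.091,.16),98.8)"
```

```text
t 1.8 pos [ 0.5554 -0.0429  0.2474] jaw 98.68 F [ 0.5  1.2 -1.4] op 0.0557 -> tx ty tz [-0.0574 -0.1707  0.2914] turn -0.0007
```

Call:
drive_tool([
  {"tx": -0.057,"ty": -0.171,"tz": 0.0,"turn": 0,"jaw": 0.6},
  {"tx": -0.057,"ty": -0.171,"tz": 0.29,"turn": 0,"jaw": 0.6},
  {"tx": -0.057,"ty": -0.171,"tz": 0.29,"turn": 0,"jaw": 0.6},
  {"tx": -0.057,"ty": -0.171,"tz": 0.29,"turn": 0,"jaw": 0.6},
])

```text
t: 2.2
tool_pos: [0.5751, -0.0866, 0.1546]
orientation: [0.242, -3.121, -0.007]
force: [-0.9, 0.1, -1.0]
opening: 0.0558
```

```bash
python3 - <<'E'
from h import *
go((.58,-.091,.108),98.8)
a=[]
for n,(u,v) in(('scene',(282,232)),('top',(370,242))):
    p,d=robot.read_camera(n);np.savez(n+'1.npz',p=p,d=d)
    a.append(cv2.resize(p[v-40:v+40,u-40:u+40],None,fx=5,fy=5,interpolation=cv2.INTER_CUBIC))
cv2.imwrite('pics/c1.png',np.hstack(a))
E
```

```text
t 2.2 pos [ 0.5751 -0.0866  0.1546] jaw 98.88 F [-0.9  0.1 -1. ] op 0.0558 -> tx ty tz [-0.0156 -0.0177  0.1552] turn 0.0005
```

View pics/c1.png

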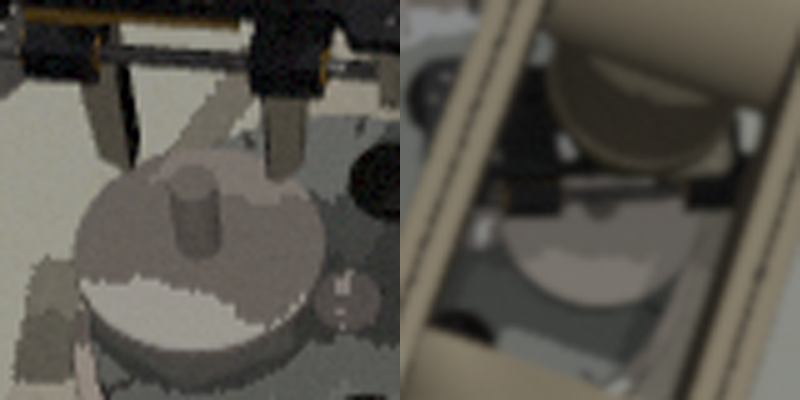

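The left crop (scene) shows the fingers straddling the knob at (193,180), with fingertips at (130,165) and (285,175). In the top view the arm hides most of it. I'll settle and descend.

Call:
drive_tool([
  {"tx": -0.005,"ty": -0.005,"tz": 0.05,"turn": 0,"jaw": 0.6},
  {"tx": -0.005,"ty": -0.005,"tz": 0.08,"turn": 0,"jaw": 0.6},
  {"tx": -0.005,"ty": -0.005,"tz": 0.08,"turn": 0,"jaw": 0.6},
])

```text
t: 2.6
tool_pos: [0.5808, -0.0898, 0.1368]
orientation: [0.243, -3.131, -0.001]
force: [-0.2, 0.4, 0.2]
opening: 0.0559
```

```bash
python3 - <<'E'
from h import *
go((.58,-.091,.108),98.8)
p,d=robot.read_camera('scene');u,v=282,232
cv2.imwrite('pics/c2.png',cv2.resize(p[v-50:v+50,u-50:u+50],None,fx=6,fy=6,interpolation=cv2.INTER_CUBIC))
go((.58,-.091,.108),98.8)
E
```

```text
t 2.6 pos [ 0.5808 -0.0898  0.1368] jaw 98.88 F [-0.2  0.4  0.2] op 0.0559 -> tx ty tz [ 0.0032 -0.0036  0.0962] turn 0.0004
t 2.65 pos [ 0.581  -0.09    0.1375] jaw 98.87 F [-0.  -0.6  0.4] op 0.0556 -> tx ty tz [ 0.0038 -0.0028  0.0983] turn 0.0004
```

View pics/c2.png

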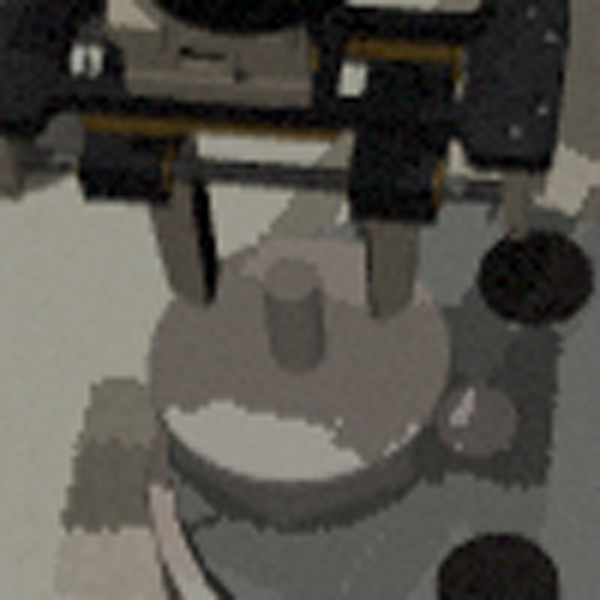

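Tips are at about (205,300) and (385,310), straddling the knob at (293,280) in the middle. Descend and grip.

Call:
drive_tool([
  {"tx": 0.003,"ty": -0.003,"tz": 0.097,"turn": 0,"jaw": 0.6},
  {"tx": 0.003,"ty": -0.003,"tz": 0.097,"turn": 0,"jaw": 0.6},
  {"tx": 0.003,"ty": -0.003,"tz": 0.097,"turn": 0,"jaw": 0},
  {"tx": 0.003,"ty": -0.003,"tz": 0.097,"turn": 0,"jaw": 0},
  {"tx": 0.003,"ty": -0.003,"tz": 0.097,"turn": 0,"jaw": 0},
  {"tx": 0.003,"ty": -0.003,"tz": 0.097,"turn": 0,"jaw": 0},
], force=25)

```text
t: 3.25
tool_pos: [0.5811, -0.0914, 0.1096]
orientation: [-0.242, 3.131, -0.001]
force: [0.2, 0.1, 0.7]
opening: 0.0284
```

```bash
python3 - <<'E'
from h import *
go((.58,-.091,.20),98.8)
E
```

```text
t 3.25 pos [ 0.5811 -0.0914  0.1096] jaw 98.86 F [0.2 0.1 0.7] op 0.0284 -> tx ty tz [ 0.0031  0.0018 -0.3012] turn 0.0003
```

Still closing (knob is 20). Hold, then lift.

Call:
drive_tool([
  {"tx": 0,"ty": 0,"tz": 0,"turn": 0,"jaw": 0},
  {"tx": 0,"ty": 0,"tz": 0,"turn": 0,"jaw": 0},
  {"tx": 0,"ty": 0,"tz": 0,"turn": 0,"jaw": 0},
  {"tx": 0,"ty": 0,"tz": -0.08,"turn": 0,"jaw": 0},
  {"tx": 0,"ty": 0,"tz": -0.2,"turn": 0,"jaw": 0},
  {"tx": 0,"ty": 0,"tz": -0.3,"turn": 0,"jaw": 0},
  {"tx": 0,"ty": 0,"tz": -0.3,"turn": 0,"jaw": 0},
])

```text
t: 3.95
tool_pos: [0.5832, -0.0919, 0.2041]
orientation: [-0.242, 3.124, -0.004]
force: [0.6, -0.4, -1.3]
opening: 0.0195
```

```bash
python3 - <<'E'
from h import *
go((.452,.322,.21),98.8)
p,d=robot.read_camera('scene');cv2.imwrite('pics/c3.png',p[120:400,180:540])
E
```

```text
t 3.95 pos [ 0.5832 -0.0919  0.2041] jaw 98.86 F [ 0.6 -0.4 -1.3] op 0.0195 -> tx ty tz [ 0.2193  1.4306 -0.0261] turn 0.0003
```

View pics/c3.png

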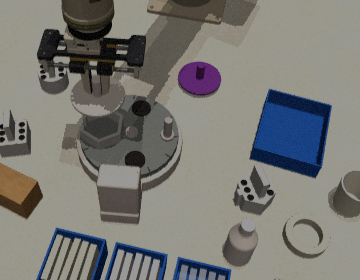

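The cover is held and lifted (crop (97,95)), and the six-sided collar shows at (103,128). On to the bin.

Call:
drive_tool([
  {"tx": 0.11,"ty": 0.72,"tz": -0.03,"turn": 0,"jaw": 0},
  {"tx": 0.11,"ty": 0.72,"tz": -0.03,"turn": 0,"jaw": 0},
  {"tx": 0.11,"ty": 0.72,"tz": -0.03,"turn": 0,"jaw": 0},
  {"tx": 0.11,"ty": 0.72,"tz": -0.03,"turn": 0,"jaw": 0},
  {"tx": 0.11,"ty": 0.72,"tz": -0.03,"turn": 0,"jaw": 0},
])

```text
t: 4.5
tool_pos: [0.5122, 0.1207, 0.2057]
orientation: [0.247, -3.129, -0.002]
force: [0.1, -0.9, -1.0]
opening: 0.0197
```

```bash
python3 - <<'E'
from h import *
go((.452,.322,.12),98.8)
E
```

```text
t 4.5 pos [0.5122 0.1207 0.2057] jaw 99.02 F [ 0.1 -0.9 -1. ] op 0.0197 -> tx ty tz [0.0919 0.6939 0.287 ] turn 0.0012
```

Call:
drive_tool([
  {"tx": 0.092,"ty": 0.694,"tz": 0,"turn": 0,"jaw": 0},
  {"tx": 0.092,"ty": 0.694,"tz": 0,"turn": 0,"jaw": 0},
  {"tx": 0.092,"ty": 0.694,"tz": 0,"turn": 0,"jaw": 0},
  {"tx": 0.092,"ty": 0.694,"tz": 0,"turn": 0,"jaw": 0},
  {"tx": 0.092,"ty": 0.694,"tz": 0,"turn": 0,"jaw": 0},
  {"tx": 0.092,"ty": 0.694,"tz": 0.2,"turn": 0,"jaw": 0},
  {"tx": 0.092,"ty": 0.694,"tz": 0.3,"turn": 0,"jaw": 0},
  {"tx": 0.092,"ty": 0.694,"tz": 0.3,"turn": 0,"jaw": 0},
])

```text
t: 5.3
tool_pos: [0.4501, 0.3153, 0.1093]
orientation: [0.242, -3.12, 0.01]
force: [-1.0, -0.7, -1.4]
opening: 0.0197
```

```bash
python3 - <<'E'
from h import *
p,d=robot.read_camera('scene');cv2.imwrite('pics/c4.png',cv2.resize(p[150:330,390:570],None,fx=3,fy=3))
go((.452,.322,.035),98.8)
E
```

```text
t 5.35 pos [0.4522 0.3163 0.1133] jaw 98.85 F [ 0.7 -0.4  0.4] op 0.0197 -> tx ty tz [-0.0044  0.0198  0.2608] turn 0.0003
```

View pics/c4.png

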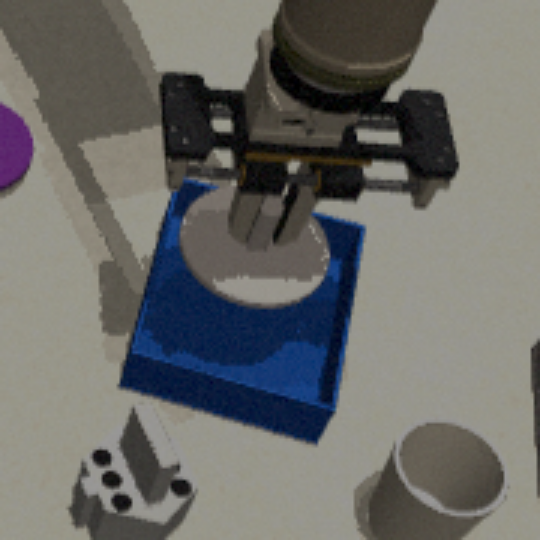

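The cover is held level above the bin. It appears near the far wall because it's still 80 mm up. Lowering.

Call:
drive_tool([
  {"tx": -0.004,"ty": 0.018,"tz": 0.1,"turn": 0,"jaw": 0},
  {"tx": -0.004,"ty": 0.018,"tz": 0.18,"turn": 0,"jaw": 0},
  {"tx": -0.004,"ty": 0.018,"tz": 0.23,"turn": 0,"jaw": 0},
  {"tx": -0.004,"ty": 0.018,"tz": 0.25,"turn": 0,"jaw": 0},
  {"tx": -0.004,"ty": 0.018,"tz": 0.25,"turn": 0,"jaw": 0},
])

```text
t: 5.85
tool_pos: [0.456, 0.3239, 0.043]
orientation: [0.242, -3.132, 0.0]
force: [0.3, 0.0, -0.9]
opening: 0.0193
```

```bash
python3 - <<'E'
from h import *
go((.452,.322,.034),98.8)
E
```

```text
t 5.85 pos [0.456  0.3239 0.043 ] jaw 98.84 F [ 0.3  0.  -0.9] op 0.0193 -> tx ty tz [ 0.0141 -0.0043  0.03  ] turn 0.0002
```

Call:
drive_tool([
  {"tx": 0,"ty": 0,"tz": 0.02,"turn": 0,"jaw": 0},
  {"tx": 0,"ty": 0,"tz": 0.03,"turn": 0,"jaw": 0},
  {"tx": 0,"ty": 0,"tz": 0.035,"turn": 0,"jaw": 0},
  {"tx": 0,"ty": 0,"tz": 0.035,"turn": 0,"jaw": 0},
])

```text
t: 6.25
tool_pos: [0.4561, 0.3243, 0.0332]
orientation: [-0.243, 3.131, 0.0]
force: [-1.9, -2.0, 3.8]
opening: 0.0199
```

Contact (3.8 N up). Release and rise.

Call:
drive_tool([
  {"tx": 0,"ty": 0,"tz": 0,"turn": 0,"jaw": 0.45},
  {"tx": 0,"ty": 0,"tz": 0,"turn": 0,"jaw": 0.45},
  {"tx": 0,"ty": 0,"tz": 0,"turn": 0,"jaw": 0.45},
  {"tx": 0,"ty": 0,"tz": -0.1,"turn": 0,"jaw": 0.45},
  {"tx": 0,"ty": 0,"tz": -0.26,"turn": 0,"jaw": 0.45},
  {"tx": 0,"ty": 0,"tz": -0.45,"turn": 0,"jaw": 0.6},
  {"tx": 0,"ty": 0,"tz": -0.45,"turn": 0,"jaw": 0.6},
  {"tx": 0,"ty": 0,"tz": -0.45,"turn": 0,"jaw": 0.6},
])

```text
t: 7.05
tool_pos: [0.4573, 0.325, 0.1699]
orientation: [-0.242, 3.127, 0.004]
force: [-0.2, 0.3, -1.0]
opening: 0.0553
```

```bash
python3 - <<'E'
from h import *
a=[]
for n in('scene','top'):
    p,d=robot.read_camera(n);np.savez(n+'2.npz',p=p,d=d);cv2.imwrite(f'pics/{n}2.png',p)
go((.632,.257,.17),119.5)
p=np.load('scene2.npz')['p'];q=np.load('top2.npz')['p']
cv2.imwrite('pics/c5.png',np.hstack([cv2.resize(p[200:330,250:380],(390,390),interpolation=cv2.INTER_CUBIC),cv2.resize(q[190:300,290:400],(390,390),interpolation=cv2.INTER_CUBIC)]))
E
```

```text
t 7.15 pos [0.4551 0.3237 0.1657] jaw 98.86 F [-0.4 -0.5 -0.9] op 0.0554 -> tx ty tz [-0.5484 -0.3105 -0.0148] turn -0.1147
```

View pics/scene2.png

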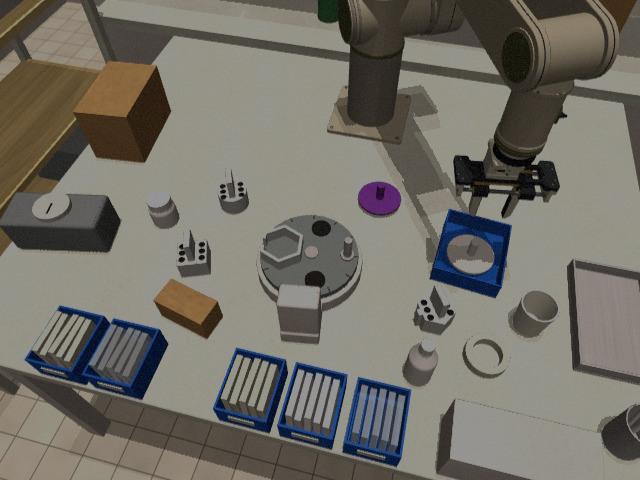

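View pics/c5.png

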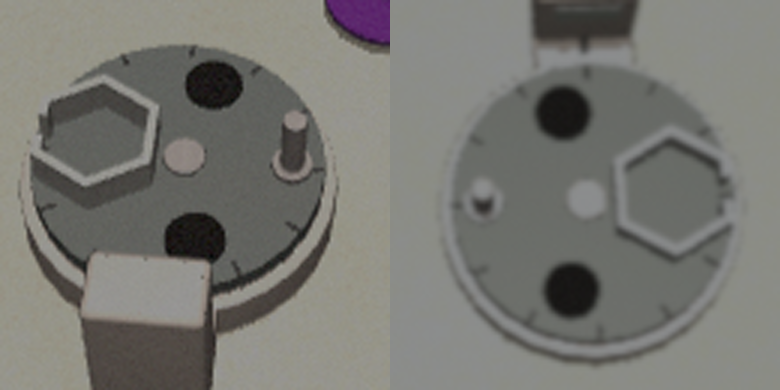

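The cover lies flat, knob up, in the bin at scene (470,254). The collar is visible with its slot facing outward, (45,130) in the left crop. Next I measure collar, hub and fin.

```bash
python3 - <<'E'
from h import *
yaw=np.deg2rad(8.8);ex=np.array([np.cos(yaw),np.sin(yaw)]);ey=np.array([-ex[1],ex[0]])
out={}
for n in('scene','top'):
    Z=np.load(n+'2.npz');p=Z['p'];P=cloud(n,Z['d']);g=p.min(-1)
    print(n)
    u0,v0=proj(n,[.571,-.032,.06])[0].astype(int)
    # hub
    w=g[v0-12:v0+12,u0-12:u0+12];t,_=cv2.threshold(w,0,255,cv2.THRESH_OTSU)
    k=np.zeros_like(g);k[v0-12:v0+12,u0-12:u0+12]=(w>t)
    nn,l,stt,ce=cv2.connectedComponentsWithStats(k)
    for i in range(1,nn):
        if stt[i,4]>20: print(' hub',stt[i],ce[i].round(1),ray(n,*ce[i],.061)[0].round(4),'z',np.nanmedian(P[...,2][l==i]).round(4))
    # collar rim
    m=(abs(P[...,0]-.58)<.075)&(abs(P[...,1]+.09)<.07)&(P[...,2]>.078)&(P[...,2]<.1)
    m=cv2.morphologyEx(m.astype(np.uint8),cv2.MORPH_CLOSE,np.ones((3,3)))
    cs,_=cv2.findContours(m,cv2.RETR_CCOMP,cv2.CHAIN_APPROX_NONE)
    v,u=np.nonzero((m>0)&(g>np.percentile(g[m>0],30)))
    W=ray(n,u,v,.09)[:,:2]
    for name,a in(('ex',ex),('ey',ey)):
        s=W@a;print(' collar along',name,np.percentile(s,[.5,99.5]).round(4),'mid',(np.percentile(s,[.5,99.5]).mean()).round(4))
    ins=[c for c in cs if cv2.contourArea(c)>100]
    for c in ins:
        M=cv2.moments(c);r=ray(n,M['m10']/M['m00'],M['m01']/M['m00'],.09)[0,:2];print(' cont',cv2.contourArea(c),r.round(4),'ex',(r@ex).round(4),'ey',(r@ey).round(4))
    # ref: reader top centre, deck pts
    for z0,z1,cx,cy,zz,nm in((.146,.16,.73,-.01,.15,'reader'),(.114,.13,.558,.05,.12,'post'),(.1025,.115,.633,.257,.105,'fin')):
        m=(abs(P[...,0]-cx)<.06)&(abs(P[...,1]-cy)<(.06 if nm!='post' else .03))&(P[...,2]>z0)&(P[...,2]<z1);v,u=np.nonzero(m)
        r=cv2.minAreaRect((ray(n,u,v,zz)[:,:2]*1000).astype(np.float32));c=np.array(r[0])/1000
        print(' ',nm,np.round(r[0],1),np.round(r[1],1),round(r[2],2),'ex',(c@ex).round(4),'ey',(c@ey).round(4))
E
```

```text
scene
 hub [296 240   6  15  52] [298.8 247.3] [ 0.563  -0.0574  0.061 ] z 0.0884
 hub [305 246  13  12 121] [311.  251.3] [ 0.5672 -0.0282  0.061 ] z 0.065
 collar along ex [0.5104 0.6081] mid 0.5592
 collar along ey [-0.2222 -0.1346] mid -0.1784
 cont 448.0 [ 0.5853 -0.0879] ex 0.565 ey -0.1764
  reader [731.1  -7.2] [48.6 77.1] 8.17 ex 0.7214 ey -0.119
  post [560.4  52.4] [16.5 18.7] 80.34 ex 0.5618 ey -0.034
  fin [634.7 259.7] [48.6 13.4] 30.19 ex 0.6669 ey 0.1596
top
 hub [353 233   4  21  59] [354.9 242.8] [ 0.5814 -0.0555  0.061 ] z 0.0896
 hub [340 241  11  11  95] [345.  245.7] [ 0.5704 -0.0293  0.061 ] z 0.0656
 collar along ex [0.5115 0.6052] mid 0.5583
 collar along ey [-0.2262 -0.1383] mid -0.1822
 cont 229.5 [ 0.5789 -0.0928] ex 0.5579 ey -0.1802
  reader [725.6 -11.1] [50.2 78.1] 9.85 ex 0.7154 ey -0.1219
  post [556.6  48.6] [16.1 15.8] 6.53 ex 0.5575 ey -0.0371
  fin [631.4 256.5] [49.8 13.7] 30.56 ex 0.6632 ey 0.1569
```

```bash
python3 - <<'E'
from h import *
for n in('scene','top'):
    Z=np.load(n+'2.npz');p=Z['p'];P=cloud(n,Z['d'])
    print(n,proj(n,[[.4561,.3243,.067],[.4561,.3243,.022]]).round(1))
    m=(abs(P[...,0]-.456)<.02)&(abs(P[...,1]-.324)<.02)&(P[...,2]>.061)&(P[...,2]<.08);v,u=np.nonzero(m)
    if len(u):print(len(u),ray(n,u.mean(),v.mean(),.067)[0].round(4),P[m][:,2].max())
    m=(p.min(-1)>80)&(abs(P[...,0]-.456)<.08)&(abs(P[...,1]-.324)<.07)&(P[...,2]<.035);v,u=np.nonzero(m)
    if len(u):print(len(u),cv2.minEnclosingCircle((ray(n,u,v,.022)[:,:2]).astype(np.float32)))
    cv2.imwrite(f'pics/k_{n}.png',cv2.resize(p[210:300,(430 if n=='scene' else 170):(520 if n=='scene' else 260)],None,fx=4,fy=4,interpolation=cv2.INTER_CUBIC))
E
python3 -c "
import cv2,numpy as np
cv2.imwrite('pics/k.png',np.hstack([cv2.imread('pics/k_scene.png'),cv2.imread('pics/k_top.png')]))"
```

```text
scene [[474.9 241.7]
 [470.1 253.1]]
55 [0.458  0.3242 0.067 ] 0.06858230804057175
1254 ((0.4725185036659241, 0.29479631781578064), 0.0881735309958458)
top [[210.6 271.8]
 [213.9 274.2]]
262 ((0.4144975543022156, 0.31500643491744995), 0.07564661651849747)
```

View pics/k.png

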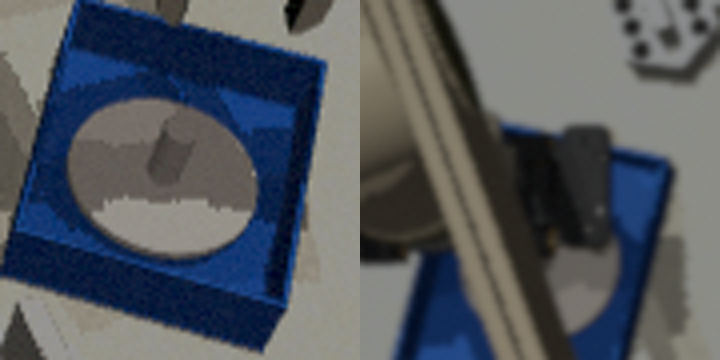

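Known TCP at release was (0.4561, 0.3243). The scene view puts the knob at (0.458, 0.3242), so scene is good (about +2 x from the visible side) and top is about 3 mm low in y. I'll use scene: block (0.634, 0.2597), yaw 30°; pocket about (0.579, -0.0913).

```bash
python3 -c "
from h import *
go((.634,.2597,.166),120)"
```

```text
t 7.15 pos [0.4551 0.3237 0.1657] jaw 98.86 F [-0.4 -0.5 -0.9] op 0.0554 -> tx ty tz [-0.5564 -0.3027 -0.0015] turn -0.1175
```

Call:
drive_tool([
  {"tx": -0.556,"ty": -0.303,"tz": 0,"turn": -0.118,"jaw": 0.6},
  {"tx": -0.556,"ty": -0.303,"tz": 0,"turn": -0.118,"jaw": 0.6},
  {"tx": -0.556,"ty": -0.303,"tz": 0,"turn": -0.118,"jaw": 0.6},
  {"tx": -0.556,"ty": -0.303,"tz": 0,"turn": -0.118,"jaw": 0.6},
  {"tx": -0.556,"ty": -0.303,"tz": 0,"turn": -0.118,"jaw": 0.6},
  {"tx": -0.556,"ty": -0.303,"tz": 0,"turn": -0.118,"jaw": 0.6},
  {"tx": -0.556,"ty": -0.303,"tz": 0,"turn": -0.118,"jaw": 0.6},
])

```text
t: 7.85
tool_pos: [0.6329, 0.2601, 0.165]
orientation: [0.815, -3.031, -0.0]
force: [-0.2, 1.1, -0.1]
opening: 0.0558
```

```bash
python3 - <<'E'
from h import *
p,d=robot.read_camera('scene')
cv2.imwrite('pics/c6.png',cv2.resize(p[240:350,380:490],None,fx=5,fy=5,interpolation=cv2.INTER_CUBIC))
go((.634,.2597,.070),120)
E
```

```text
t 7.9 pos [0.633  0.2605 0.1659] jaw 120.15 F [0.2 0.  0.2] op 0.0558 -> tx ty tz [-0.0024 -0.0042  0.3195] turn 0.0008
```

View pics/c6.png

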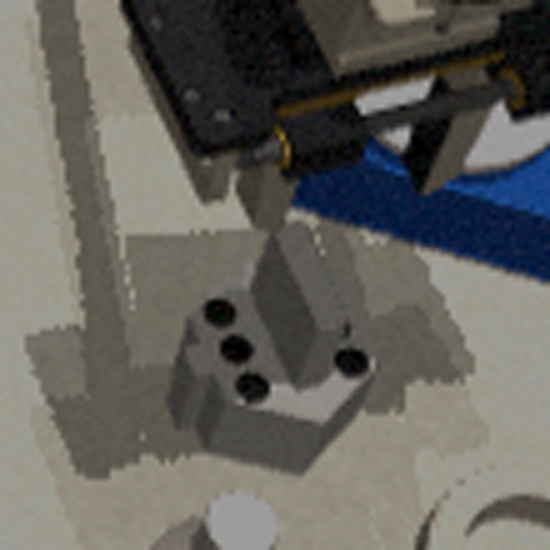

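Fingers are above and either side of the fin, tips near (265,225) and (430,190). The bottle at (240,520) is clear. Descend and grip.

Call:
drive_tool([
  {"tx": -0.002,"ty": -0.004,"tz": 0.12,"turn": 0,"jaw": 0.6},
  {"tx": -0.002,"ty": -0.004,"tz": 0.24,"turn": 0,"jaw": 0.6},
  {"tx": -0.002,"ty": -0.004,"tz": 0.31,"turn": 0,"jaw": 0.6},
  {"tx": -0.002,"ty": -0.004,"tz": 0.32,"turn": 0,"jaw": 0.5},
  {"tx": -0.002,"ty": -0.004,"tz": 0.32,"turn": 0,"jaw": 0},
  {"tx": -0.002,"ty": -0.004,"tz": 0.32,"turn": 0,"jaw": 0},
  {"tx": -0.002,"ty": -0.004,"tz": 0.32,"turn": 0,"jaw": 0},
  {"tx": -0.002,"ty": -0.004,"tz": 0.32,"turn": 0,"jaw": 0},
  {"tx": -0.002,"ty": -0.004,"tz": 0.32,"turn": 0,"jaw": 0},
  {"tx": -0.002,"ty": -0.004,"tz": 0.32,"turn": 0,"jaw": 0},
], force=40)

```text
t: 8.9
tool_pos: [0.636, 0.2597, 0.0719]
orientation: [-0.816, 3.033, 0.001]
force: [-1.1, 2.1, 3.5]
opening: 0.0138
```

```bash
python3 - <<'E'
from h import *
go((.634,.2597,.22),120)
p,d=robot.read_camera('scene')
cv2.imwrite('pics/c7.png',cv2.resize(p[240:350,380:490],None,fx=5,fy=5,interpolation=cv2.INTER_CUBIC))
E
```

```text
t 8.9 pos [0.636  0.2597 0.0719] jaw 120.11 F [-1.1  2.1  3.5] op 0.0138 -> tx ty tz [ 0.005   0.0034 -0.4936] turn 0.0006
```

View pics/c7.png

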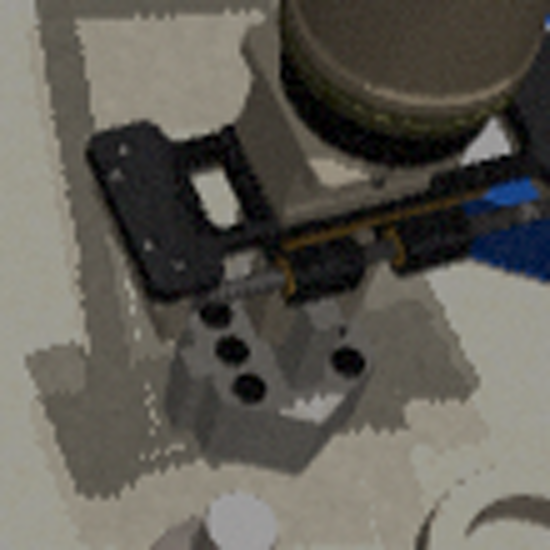

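Fin gripped (opening 13.8 ≈ 14). Lift and carry.

Call:
drive_tool([
  {"tx": 0,"ty": 0,"tz": -0.08,"turn": 0,"jaw": 0},
  {"tx": 0,"ty": 0,"tz": -0.22,"turn": 0,"jaw": 0},
  {"tx": 0,"ty": 0,"tz": -0.38,"turn": 0,"jaw": 0},
  {"tx": 0,"ty": 0,"tz": -0.5,"turn": 0,"jaw": 0},
  {"tx": 0,"ty": 0,"tz": -0.5,"turn": 0,"jaw": 0},
])

```text
t: 9.45
tool_pos: [0.6387, 0.2599, 0.2285]
orientation: [-0.813, 3.024, 0.0]
force: [1.4, 0.5, -2.2]
opening: 0.014
```

```bash
python3 - <<'E'
from h import *
go((.579,-.0913,.225),99)
E
```

```text
t 9.45 pos [0.6387 0.2599 0.2285] jaw 120.08 F [ 1.4  0.5 -2.2] op 0.014 -> tx ty tz [ 0.7589 -0.9132  0.006 ] turn 0.1171
```

Call:
drive_tool([
  {"tx": 0.09,"ty": -0.11,"tz": 0,"turn": 0.02,"jaw": 0},
  {"tx": 0.19,"ty": -0.23,"tz": 0,"turn": 0.04,"jaw": 0},
  {"tx": 0.28,"ty": -0.34,"tz": 0,"turn": 0.06,"jaw": 0},
  {"tx": 0.38,"ty": -0.46,"tz": 0,"turn": 0.08,"jaw": 0},
  {"tx": 0.47,"ty": -0.57,"tz": 0,"turn": 0.1,"jaw": 0},
  {"tx": 0.57,"ty": -0.68,"tz": 0,"turn": 0.117,"jaw": 0},
  {"tx": 0.66,"ty": -0.8,"tz": 0,"turn": 0.117,"jaw": 0},
  {"tx": 0.72,"ty": -0.87,"tz": 0,"turn": 0.117,"jaw": 0},
  {"tx": 0.755,"ty": -0.91,"tz": 0,"turn": 0.117,"jaw": 0},
  {"tx": 0.759,"ty": -0.913,"tz": 0,"turn": 0.117,"jaw": 0},
  {"tx": 0.759,"ty": -0.913,"tz": 0,"turn": 0.117,"jaw": 0},
])

```text
t: 10.55
tool_pos: [0.5755, -0.0914, 0.2197]
orientation: [0.247, -3.13, -0.002]
force: [0.1, 0.4, -3.7]
opening: 0.0136
```

```bash
python3 - <<'E'
from h import *
p,d=robot.read_camera('scene')
cv2.imwrite('pics/c8.png',cv2.resize(p[180:310,220:370],None,fx=4,fy=4,interpolation=cv2.INTER_CUBIC))
go((.579,-.0913,.172),99)
E
```

```text
t 10.6 pos [ 0.5758 -0.0909  0.2201] jaw 99.07 F [ 0.8  0.6 -3.6] op 0.0137 -> tx ty tz [-0.0106 -0.0033  0.1603] turn 0.0004
```

View pics/c8.png

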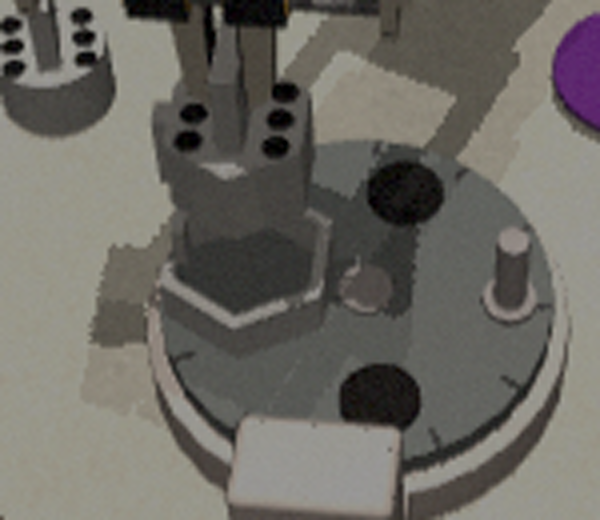

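The block is upright above the collar with its rib outward (left). Lower to just above the collar and look again.

Call:
drive_tool([
  {"tx": -0.011,"ty": -0.003,"tz": 0.05,"turn": 0,"jaw": 0},
  {"tx": -0.011,"ty": -0.003,"tz": 0.1,"turn": 0,"jaw": 0},
  {"tx": -0.011,"ty": -0.003,"tz": 0.15,"turn": 0,"jaw": 0},
  {"tx": -0.011,"ty": -0.003,"tz": 0.16,"turn": 0,"jaw": 0},
  {"tx": -0.011,"ty": -0.003,"tz": 0.16,"turn": 0,"jaw": 0},
])

```text
t: 11.1
tool_pos: [0.5783, -0.0919, 0.1712]
orientation: [0.248, -3.129, -0.001]
force: [0.1, -0.5, -3.5]
opening: 0.0137
```

```bash
python3 - <<'E'
from h import *
go((.579,-.0913,.165),99)
p,d=robot.read_camera('scene')
cv2.imwrite('pics/c9.png',cv2.resize(p[190:310,230:350],None,fx=5,fy=5,interpolation=cv2.INTER_CUBIC))
go((.579,-.0913,.165),99)
E
```

```text
t 11.1 pos [ 0.5783 -0.0919  0.1712] jaw 99.05 F [ 0.1 -0.5 -3.5] op 0.0137 -> tx ty tz [-0.0025  0.0015  0.0207] turn 0.0003
t 11.15 pos [ 0.579  -0.0921  0.1725] jaw 99.05 F [ 0.5  0.1 -3.8] op 0.0136 -> tx ty tz [-0.0004  0.0027  0.0249] turn 0.0003
```

View pics/c9.png

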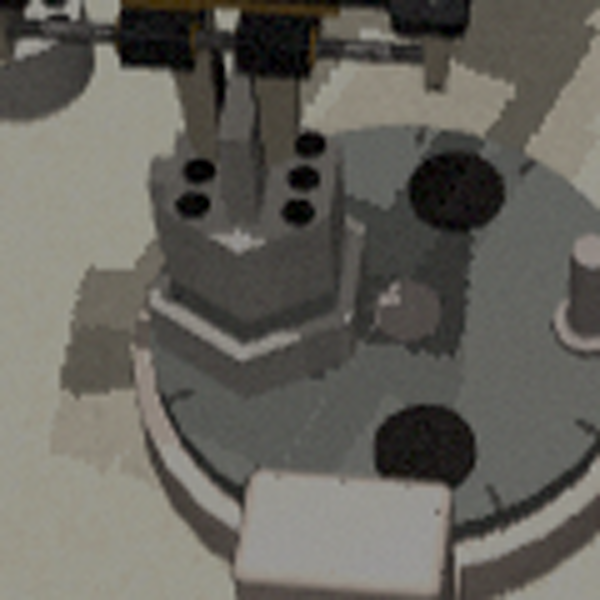

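The block sits about 10 mm over the collar and looks aligned. Descend gently and feel for it.

Call:
drive_tool([
  {"tx": 0,"ty": 0.002,"tz": 0.02,"turn": 0,"jaw": 0},
  {"tx": 0,"ty": 0.002,"tz": 0.032,"turn": 0,"jaw": 0},
  {"tx": 0,"ty": 0.002,"tz": 0.04,"turn": 0,"jaw": 0},
  {"tx": 0,"ty": 0.002,"tz": 0.047,"turn": 0,"jaw": 0},
  {"tx": 0,"ty": 0.002,"tz": 0.047,"turn": 0,"jaw": 0},
])

```text
t: 11.65
tool_pos: [0.5793, -0.0918, 0.1588]
orientation: [-0.247, 3.132, -0.0]
force: [1.3, 0.3, -3.5]
opening: 0.0136
```

```bash
python3 - <<'E'
from h import *
go((.579,-.0913,.132),99);s=st()[0];print(s['wrist_torque'].round(2))
p,d=robot.read_camera('scene')
cv2.imwrite('pics/c10.png',cv2.resize(p[190:310,230:350],None,fx=5,fy=5,interpolation=cv2.INTER_CUBIC))
E
```

```text
t 11.65 pos [ 0.5793 -0.0918  0.1588] jaw 99.03 F [ 1.3  0.3 -3.5] op 0.0136 -> tx ty tz [0.0006 0.0019 0.0892] turn 0.0002
[ 0.01 -0.13  0.02]
```

View pics/c10.png

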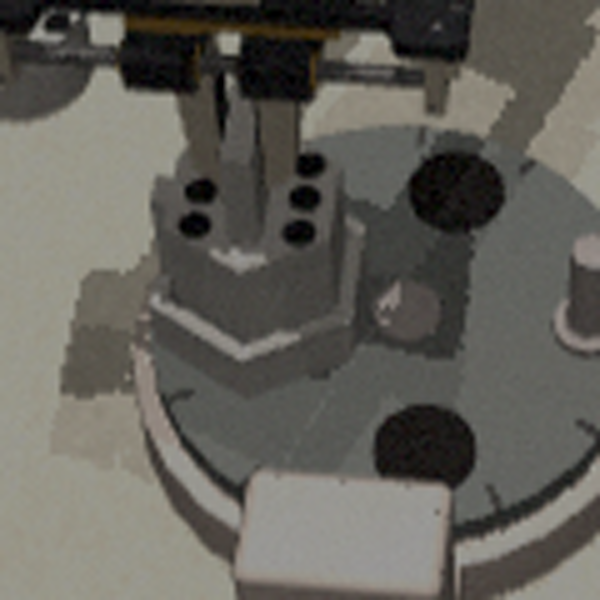

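The block's bottom is at 0.087, below the collar rim (0.09), with only its own weight on the wrist. It has entered. Continue slowly.

Call:
drive_tool([
  {"tx": 0,"ty": 0.001,"tz": 0.015,"turn": 0,"jaw": 0},
  {"tx": 0,"ty": 0.001,"tz": 0.03,"turn": 0,"jaw": 0},
  {"tx": 0,"ty": 0.001,"tz": 0.045,"turn": 0,"jaw": 0},
  {"tx": 0,"ty": 0.001,"tz": 0.055,"turn": 0,"jaw": 0},
])

```text
t: 12.1
tool_pos: [0.5793, -0.0915, 0.1421]
orientation: [-0.247, 3.132, -0.0]
force: [1.3, -0.8, -3.1]
opening: 0.0138
```

```bash
python3 - <<'E'
from h import *
go((.579,-.0913,.132),99);s=st()[0];print(s['wrist_torque'].round(2))
E
```

```text
t 12.1 pos [ 0.5793 -0.0915  0.1421] jaw 99.03 F [ 1.3 -0.8 -3.1] op 0.0138 -> tx ty tz [0.001  0.001  0.0335] turn 0.0002
[-0.07 -0.32 -0.  ]
```

Call:
drive_tool([
  {"tx": 0,"ty": 0,"tz": 0.012,"turn": 0,"jaw": 0},
  {"tx": 0,"ty": 0,"tz": 0.024,"turn": 0,"jaw": 0},
  {"tx": 0,"ty": 0,"tz": 0.032,"turn": 0,"jaw": 0},
  {"tx": 0,"ty": 0,"tz": 0.037,"turn": 0,"jaw": 0},
  {"tx": 0,"ty": 0,"tz": 0.037,"turn": 0,"jaw": 0},
])

```text
t: 12.6
tool_pos: [0.5796, -0.0915, 0.1321]
orientation: [-0.248, 3.131, -0.0]
force: [1.3, 0.5, 2.3]
opening: 0.0137
```

```bash
python3 - <<'E'
from h import *
go((.579,-.0913,.132),99);s=st()[0];print(s['wrist_torque'].round(2))
E
```

```text
t 12.6 pos [ 0.5796 -0.0915  0.1321] jaw 99.04 F [1.3 0.5 2.3] op 0.0137 -> tx ty tz [0.0018 0.0009 0.0004] turn 0.0002
[-0.02  0.01  0.02]
```

Bottom is at 0.060 with the floor taking load (+2.3 N), so it's home. Release, rise, look.

Call:
drive_tool([
  {"tx": 0,"ty": 0,"tz": 0,"turn": 0,"jaw": 0.4},
  {"tx": 0,"ty": 0,"tz": 0,"turn": 0,"jaw": 0.4},
  {"tx": 0,"ty": 0,"tz": 0,"turn": 0,"jaw": 0.4},
  {"tx": 0,"ty": 0,"tz": 0,"turn": 0,"jaw": 0.4},
  {"tx": 0,"ty": 0,"tz": -0.12,"turn": 0,"jaw": 0.4},
  {"tx": 0,"ty": 0,"tz": -0.28,"turn": 0,"jaw": 0.6},
  {"tx": 0.1,"ty": 0.3,"tz": -0.3,"turn": 0,"jaw": 0.6},
  {"tx": 0.2,"ty": 0.45,"tz": -0.3,"turn": 0,"jaw": 0.6},
  {"tx": 0.3,"ty": 0.6,"tz": -0.3,"turn": 0,"jaw": 0.6},
  {"tx": 0.3,"ty": 0.6,"tz": -0.3,"turn": 0,"jaw": 0.6},
  {"tx": 0.3,"ty": 0.6,"tz": -0.3,"turn": 0,"jaw": 0.6},
])

```text
t: 13.7
tool_pos: [0.4592, 0.0758, 0.2214]
orientation: [0.254, -3.131, -0.002]
force: [-0.0, -0.1, -0.5]
opening: 0.0558
```

```bash
python3 - <<'E'
from h import *
go((.559,.052,.22),10)
a=[]
p,d=robot.read_camera('scene');np.savez('scene3.npz',p=p,d=d);P=cloud('scene',d)
m=(abs(P[...,0]-.58)<.05)&(abs(P[...,1]+.09)<.05)&(P[...,2]>.145);v,u=np.nonzero(m)
print('fin z',np.percentile(P[m][:,2],[50,90,98]),cv2.minAreaRect((ray('scene',u,v,.165)[:,:2]*1000).astype(np.float32)))
m=(abs(P[...,0]-.58)<.05)&(abs(P[...,1]+.09)<.05)&(P[...,2]>.1)&(P[...,2]<.12);print('blk top z',np.percentile(P[m][:,2],[50,90]),m.sum())
q,d=robot.read_camera('top');np.savez('top3.npz',p=q,d=d);P=cloud('top',d)
m=(abs(P[...,0]-.58)<.05)&(abs(P[...,1]+.09)<.05)&(P[...,2]>.145);print('top fin z',np.percentile(P[m][:,2],[50,90]) if m.any() else 0)
cv2.imwrite('pics/c11.png',np.hstack([cv2.resize(p[190:310,250:370],(390,390),interpolation=cv2.INTER_CUBIC),cv2.resize(q[190:300,290:400],(390,390),interpolation=cv2.INTER_CUBIC)]))
E
```

```text
t 13.7 pos [0.4592 0.0758 0.2214] jaw 99.27 F [-0.  -0.1 -0.5] op 0.0558 -> tx ty tz [-0.3156 -0.1319  0.0044] turn 0.4959
fin z [0.16298685 0.16517868 0.16642431] ((585.3543701171875, -87.64738464355469), (62.71142578125, 16.7530460357666), 9.95174503326416)
blk top z [0.10866985 0.11112473] 669
top fin z [0.16440378 0.16863004]
```

View pics/c11.png

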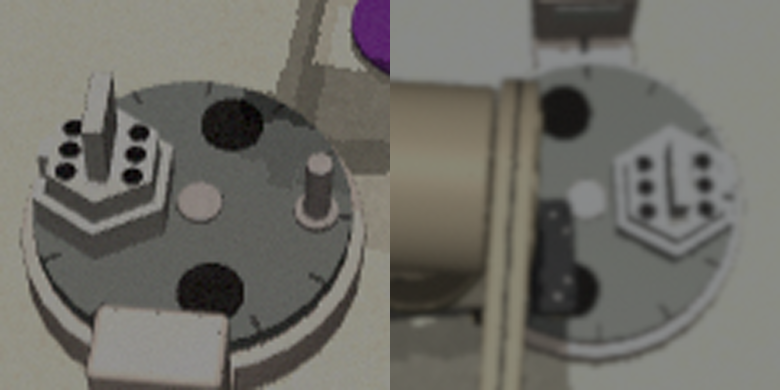

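The block is home and upright: block top at 0.110, fin top at 0.165. The post is at left crop (318,175). Now position over the post with the jaws tangential.

```bash
python3 - <<'E'
from h import *
Z=np.load('scene3.npz');P=cloud('scene',Z['d'])
m=(abs(P[...,0]-.558)<.03)&(abs(P[...,1]-.05)<.03)&(P[...,2]>.116)&(P[...,2]<.13);v,u=np.nonzero(m);print(len(u),ray('scene',u.mean(),v.mean(),.119)[0].round(4))
go((.559,.0515,.2),9)
E
```

```text
45 [0.5597 0.0521 0.119 ]
t 13.8 pos [0.4617 0.073  0.2217] jaw 99.18 F [-0.2 -0.5 -0.6] op 0.0557 -> tx ty tz [-0.3086 -0.1224  0.0727] turn 0.501
```

Call:
drive_tool([
  {"tx": -0.31,"ty": -0.122,"tz": 0.0,"turn": 0.5,"jaw": 0.6},
  {"tx": -0.31,"ty": -0.122,"tz": 0.0,"turn": 0.5,"jaw": 0.6},
  {"tx": -0.31,"ty": -0.122,"tz": 0.0,"turn": 0.5,"jaw": 0.6},
  {"tx": -0.31,"ty": -0.122,"tz": 0.0,"turn": 0.5,"jaw": 0.6},
  {"tx": -0.31,"ty": -0.122,"tz": 0.0,"turn": 0.5,"jaw": 0.6},
  {"tx": -0.31,"ty": -0.122,"tz": 0.0,"turn": 0.5,"jaw": 0.6},
  {"tx": -0.31,"ty": -0.122,"tz": 0.0,"turn": 0.5,"jaw": 0.6},
  {"tx": -0.31,"ty": -0.122,"tz": 0.1,"turn": 0.5,"jaw": 0.6},
  {"tx": -0.31,"ty": -0.122,"tz": 0.2,"turn": 0.5,"jaw": 0.6},
  {"tx": -0.31,"ty": -0.122,"tz": 0.26,"turn": 0.5,"jaw": 0.6},
  {"tx": -0.31,"ty": -0.122,"tz": 0.26,"turn": 0.5,"jaw": 0.6},
  {"tx": -0.31,"ty": -0.122,"tz": 0.26,"turn": 0.5,"jaw": 0.6},
])

```text
t: 15.0
tool_pos: [0.5597, 0.0492, 0.142]
orientation: [-2.042, -2.386, 0.003]
force: [0.4, 0.4, 1.1]
opening: 0.0561
```

```bash
python3 - <<'E'
from h import *
go((.559,.0515,.085),9)
p,d=robot.read_camera('scene')
cv2.imwrite('pics/c12.png',cv2.resize(p[170:310,260:400],None,fx=4,fy=4,interpolation=cv2.INTER_CUBIC))
go((.559,.0515,.085),9)
E
```

```text
t 15.0 pos [0.5597 0.0492 0.142 ] jaw 8.88 F [0.4 0.4 1.1] op 0.0561 -> tx ty tz [ 0.0081 -0.0008  0.1899] turn -0.0006
t 15.05 pos [0.5602 0.0494 0.1429] jaw 9.05 F [-1.2 -0.7  0.7] op 0.0561 -> tx ty tz [ 0.0077 -0.0027  0.193 ] turn 0.0003
```

View pics/c12.png

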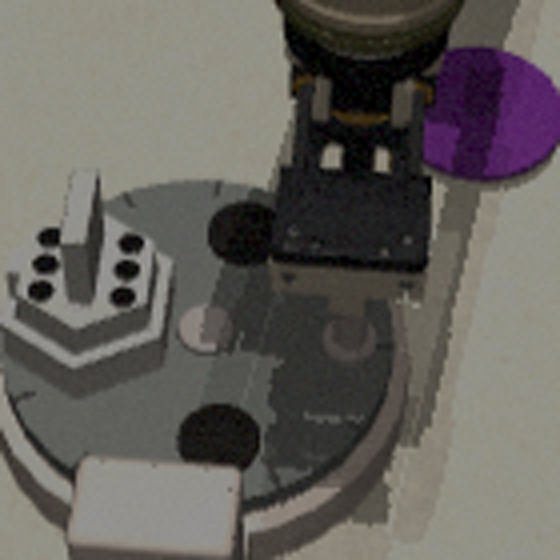

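The post is hidden behind the front finger, its base flange at (350,335) directly under the finger. Aligned. Descend and close.

Call:
drive_tool([
  {"tx": 0.008,"ty": -0.003,"tz": 0.08,"turn": 0,"jaw": 0.6},
  {"tx": 0.008,"ty": -0.003,"tz": 0.15,"turn": 0,"jaw": 0.6},
  {"tx": 0.008,"ty": -0.003,"tz": 0.19,"turn": 0,"jaw": 0.6},
  {"tx": 0.008,"ty": -0.003,"tz": 0.19,"turn": 0,"jaw": 0},
  {"tx": 0.008,"ty": -0.003,"tz": 0.19,"turn": 0,"jaw": 0},
  {"tx": 0.008,"ty": -0.003,"tz": 0.19,"turn": 0,"jaw": 0},
  {"tx": 0.008,"ty": -0.003,"tz": 0.19,"turn": 0,"jaw": 0},
  {"tx": 0.008,"ty": -0.003,"tz": 0.19,"turn": 0,"jaw": 0},
  {"tx": 0.008,"ty": -0.003,"tz": 0.19,"turn": 0,"jaw": 0},
], force=30)

```text
t: 15.95
tool_pos: [0.5586, 0.0529, 0.0871]
orientation: [2.039, 2.389, 0.001]
force: [-2.6, -0.5, 5.0]
opening: 0.0176
```

```bash
python3 - <<'E'
from h import *
go((.559,.0515,.085),9)
s,M,a=st()
p0=s['tool_pos'][:2];yaw=np.deg2rad(9)
ax=np.array([.5723,-.0322]);r=p0-ax;print('r',np.hypot(*r),'ang',np.rad2deg(np.arctan2(r[1],r[0]))-90)
for th in np.arange(10,101,10):
    c,sn=np.cos(np.deg2rad(th)),np.sin(np.deg2rad(th))
    d=np.array([[c,-sn],[sn,c]])@r-r
    t=M.T@np.array([*d,0])/.3;print(th,t.round(3),'turn',round(-th/180,3))
E
```

```text
t 15.95 pos [0.5586 0.0529 0.0871] jaw 9.05 F [-2.6 -0.5  5. ] op 0.0176 -> tx ty tz [-0.0047  0.0006  0.007 ] turn 0.0003
r 0.08616904630233285 ang 9.145234227681968
10 [-0.004 -0.05  -0.   ] turn -0.056
20 [-0.017 -0.098 -0.   ] turn -0.111
30 [-0.039 -0.144 -0.   ] turn -0.167
40 [-0.068 -0.185 -0.   ] turn -0.222
50 [-0.103 -0.22  -0.   ] turn -0.278
60 [-0.144 -0.248 -0.   ] turn -0.333
70 [-0.189 -0.27  -0.   ] turn -0.389
80 [-0.238 -0.282 -0.   ] turn -0.444
90 [-0.288 -0.287 -0.   ] turn -0.5
100 [-0.338 -0.282 -0.   ] turn -0.556
```

Post gripped (17.6 ≈ 18). First 30°, with a force check.

Call:
drive_tool([
  {"tx": -0.002,"ty": -0.037,"tz": 0,"turn": -0.042,"jaw": 0},
  {"tx": -0.01,"ty": -0.074,"tz": 0,"turn": -0.083,"jaw": 0},
  {"tx": -0.022,"ty": -0.11,"tz": 0,"turn": -0.125,"jaw": 0},
  {"tx": -0.039,"ty": -0.144,"tz": 0,"turn": -0.167,"jaw": 0},
  {"tx": -0.039,"ty": -0.144,"tz": 0,"turn": -0.167,"jaw": 0},
])

```text
t: 16.45
tool_pos: [0.5166, 0.0348, 0.087]
orientation: [-1.342, -2.839, -0.001]
force: [-5.1, 4.2, 4.9]
opening: 0.0176
```

```bash
cat > arc.py <<'E'
from h import *
s,M,a=st();ax=np.array([.5723,-.0322]);r0=np.array([-.0137,.0851])
p=s['tool_pos'][:2];r=p-ax
print('t',s['t'],'F',s['force'].round(1),'op',s['opening'].round(4),'r',np.hypot(*r).round(4),'ang',(np.rad2deg(np.arctan2(r[1],r[0]))-99.145).round(2),'jaw',a.round(2))
for th in np.arange(30,91,7.5):
    c,sn=np.cos(np.deg2rad(th)),np.sin(np.deg2rad(th))
    t=M.T@np.array([*(np.array([[c,-sn],[sn,c]])@r0+ax-p),0])/.3;print(th,t.round(3)[:2],'turn',round(-(9.05+th-a)/180,3))
E
python3 arc.py
```

```text
Traceback (most recent call last):
  File "arc.py", line 4, in <module>
    print('t',s['t'],'F',s['force'].round(1),'op',s['opening'].round(4),'r',np.hypot(*r).round(4),'ang',(np.rad2deg(np.arctan2(r[1],r[0]))-99.145).round(2),'jaw',a.round(2))
                                                  ^^^^^^^^^^^^^^^^^^
AttributeError: 'float' object has no attribute 'round'
```

```bash
sed -i "s/s\['opening'\].round(4)/s['opening']/" arc.py; python3 arc.py
```

```text
t 16.45 F [-5.1  4.2  4.9] op 0.017566531574235912 r 0.0872 ang 30.59 jaw 39.39
30.0 [-0.003  0.003] turn 0.002
37.5 [-0.006 -0.035] turn -0.04
45.0 [-0.013 -0.071] turn -0.081
52.5 [-0.025 -0.107] turn -0.123
60.0 [-0.041 -0.141] turn -0.165
67.5 [-0.062 -0.172] turn -0.206
75.0 [-0.087 -0.201] turn -0.248
82.5 [-0.115 -0.225] turn -0.29
90.0 [-0.146 -0.246] turn -0.331
```

Forces are small. The remaining 60° follows.

Call:
drive_tool([
  {"tx": -0.004,"ty": -0.035,"tz": 0,"turn": -0.04,"jaw": 0},
  {"tx": -0.011,"ty": -0.071,"tz": 0,"turn": -0.081,"jaw": 0},
  {"tx": -0.023,"ty": -0.107,"tz": 0,"turn": -0.123,"jaw": 0},
  {"tx": -0.039,"ty": -0.141,"tz": 0,"turn": -0.165,"jaw": 0},
  {"tx": -0.06,"ty": -0.172,"tz": 0,"turn": -0.206,"jaw": 0},
  {"tx": -0.085,"ty": -0.201,"tz": 0,"turn": -0.248,"jaw": 0},
  {"tx": -0.113,"ty": -0.225,"tz": 0,"turn": -0.29,"jaw": 0},
  {"tx": -0.145,"ty": -0.246,"tz": 0,"turn": -0.331,"jaw": 0},
  {"tx": -0.145,"ty": -0.246,"tz": 0,"turn": -0.331,"jaw": 0},
  {"tx": -0.145,"ty": -0.246,"tz": 0,"turn": -0.331,"jaw": 0},
])

```text
t: 17.45
tool_pos: [0.4854, -0.0465, 0.0869]
orientation: [0.237, -3.127, 0.001]
force: [-17.7, -0.9, 16.2]
opening: 0.0173
```

```bash
python3 arc.py|head -1
```

```text
t 17.45 F [-17.7  -0.9  16.2] op 0.01734100597505384 r 0.0881 ang -269.81 jaw 98.68
```

At 90.2°. Open and rise.

Call:
drive_tool([
  {"tx": 0,"ty": 0,"tz": 0,"turn": 0,"jaw": 0.6},
  {"tx": 0,"ty": 0,"tz": 0,"turn": 0,"jaw": 0.6},
  {"tx": 0,"ty": 0,"tz": 0,"turn": 0,"jaw": 0.6},
  {"tx": 0,"ty": 0,"tz": 0,"turn": 0,"jaw": 0.6},
  {"tx": 0,"ty": 0,"tz": -0.1,"turn": 0,"jaw": 0.6},
  {"tx": 0,"ty": 0,"tz": -0.25,"turn": 0,"jaw": 0.6},
  {"tx": 0,"ty": 0,"tz": -0.4,"turn": 0,"jaw": 0.6},
  {"tx": 0,"ty": 0,"tz": -0.5,"turn": 0,"jaw": 0.6},
  {"tx": 0.2,"ty": 0.4,"tz": -0.5,"turn": 0,"jaw": 0.6},
  {"tx": 0.3,"ty": 0.8,"tz": -0.5,"turn": 0,"jaw": 0.6},
  {"tx": 0.3,"ty": 0.9,"tz": -0.5,"turn": 0,"jaw": 0.6},
  {"tx": 0.3,"ty": 1.0,"tz": -0.5,"turn": 0,"jaw": 0.6},
])

```text
t: 18.65
tool_pos: [0.395, 0.1324, 0.2365]
orientation: [-0.236, 3.132, 0.0]
force: [0.5, -0.2, 0.2]
opening: 0.0556
```

Call:
drive_tool([
  {"tx": 0.0,"ty": 0.6,"tz": 0,"turn": 0,"jaw": 0.6},
  {"tx": 0.0,"ty": 0.6,"tz": 0,"turn": 0,"jaw": 0.6},
  {"tx": 0.0,"ty": 0.6,"tz": 0,"turn": 0,"jaw": 0.6},
  {"tx": 0.0,"ty": 0.6,"tz": 0,"turn": 0,"jaw": 0.6},
  {"tx": 0.0,"ty": 0.6,"tz": 0,"turn": 0,"jaw": 0.6},
  {"tx": 0.0,"ty": 0.6,"tz": 0,"turn": 0,"jaw": 0.6},
])

```text
t: 19.25
tool_pos: [0.3685, 0.3094, 0.236]
orientation: [0.241, -3.132, 0.001]
force: [0.5, 0.4, 0.0]
opening: 0.0558
```

```bash
python3 - <<'E'
from h import *
go((.5,.0,.2))
ax=np.array([.5723,-.0322])
for n in('scene','top'):
    p,d=robot.read_camera(n);np.savez(n+'4.npz',p=p,d=d);cv2.imwrite(f'pics/{n}4.png',p);P=cloud(n,d)
    for nm,c,z in(('fin',(.63,-.02),.158),('post',(.488,-.045),.112)):
        m=(abs(P[...,0]-c[0])<.04)&(abs(P[...,1]-c[1])<.045)&(P[...,2]>z)&(P[...,2]<z+.02);v,u=np.nonzero(m)
        if len(u)>5:
            r=cv2.minAreaRect((ray(n,u,v,z+.007)[:,:2]*1000).astype(np.float32));q=np.array(r[0])/1000-ax
            print(n,nm,len(u),np.round(r[0],1),np.round(r[1],1),round(r[2],1),'rel r',np.hypot(*q).round(4),'ang',np.rad2deg(np.arctan2(q[1],q[0])).round(1),'z',np.percentile(P[m][:,2],90).round(4))
E
```

```text
t 19.25 pos [0.3685 0.3094 0.236 ] jaw 98.8 F [0.5 0.4 0. ] op 0.0558 -> tx ty tz [-0.2756 -1.0863  0.1206] turn 0
scene fin 177 [632.3 -23.9] [18.6 49.8] 6.8 rel r 0.0605 ang 7.9 z 0.1654
scene post 50 [490.  -44.1] [20.4 15.6] 14.6 rel r 0.0832 ang -171.8 z 0.1204
top fin 114 [627.4 -27.9] [16.  49.1] 6.5 rel r 0.0553 ang 4.5 z 0.1685
top post 38 [485.6 -48.1] [16.6 14.9] 51.0 rel r 0.0882 ang -169.6 z 0.1241
```

View pics/scene4.png

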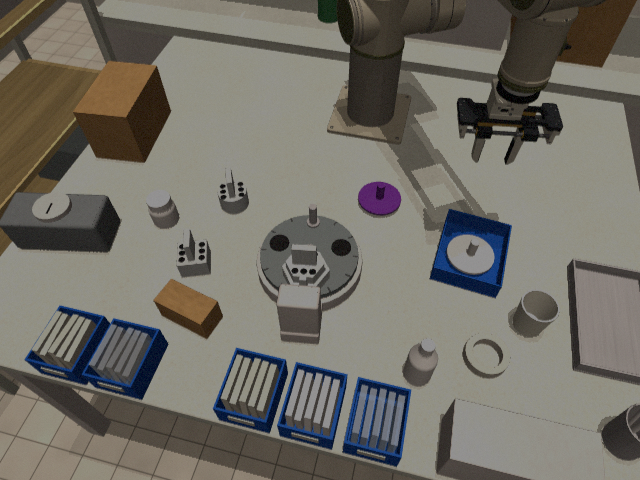

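View pics/top4.png

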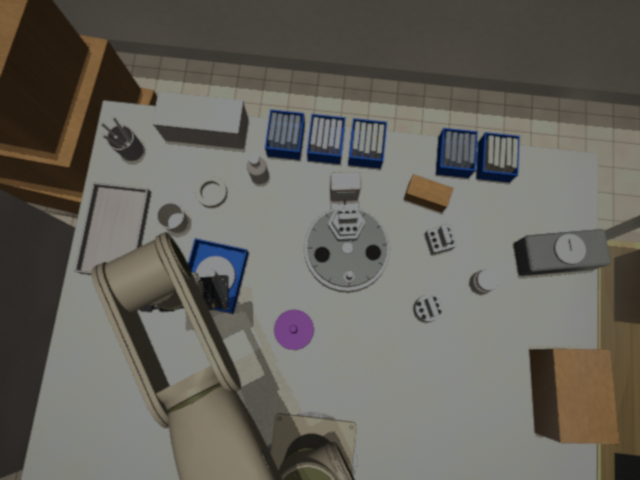

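Both pictures show the block at the reader (scene (303,262), top (347,220)) and the post opposite, at -170.7° against the -170.9° expected for three clicks. The cover lies flat in the bin, and everything else sits where it was. Fin top is still at 0.165 in scene. Handing in.

```bash
python3 -c "
from plant import robot
print(robot.close_job())"
```

```text
the job is handed in; nothing more can be done
None
```

The job is done and handed in at about 19.4 s of the 67 s allowed:

- **Cover:** I lifted it off the pocket and laid it flat, knob up, in the blue bin. The last pictures show it still lying that way.
- **Block:** I set the six-sided block in the pocket, rib in its slot. It went straight in, so no shuffling was needed. At release its underside was at 60 mm with the floor carrying its weight. Afterwards its top measured about 110 mm and its fin about 165 mm, both right for fully home.
- **Carousel:** I turned it by the post a quarter turn counter-clockwise and let go. The post measured -170.7° against -170.9° expected for three clicks, and the block stands at the reader.
- **Everything else:** The other blocks, the purple cover and the things on the counter look unmoved in both pictures.

These checks disagreed or stood out:

- **Cameras:** The two views differed by 3–5 mm. The scene view matched the known position of the cover when I released it, so I used that one. The final -170.7° is the average of -171.8° (scene) and -169.6° (top).
- **Hub disc:** The disc I took for the carousel's hub lay about 5 mm from the axis I got from the post, pocket and reader. I went by those three.
- **Force at the end of the turn:** The wrist read about 24 N (-17.7 in x, 16.2 in z) just before I opened the jaws, well under the 120 N limit. It went away on release.

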